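Fit the axle bearing and bring the spread snap ring to its groove

TASK

Slide the larger of the two bearings down over the axle stub of the scooter wheel until it sits fully home on the shoulder, and let it go. Then take the circlip pliers out of their rack by the handles, squeeze them fully so that the snap ring on their tips is spread, and lower the spread ring level over the stub until it is at the groove, just on top of the bearing. Finish there still holding the pliers squeezed, so that the ring stays spread at the groove; leave everything else where it lies.

Things in the scene. Friction and masses are not known exactly. Their poses are not given: they have to be found in the camera images.
- wheel: black scooter wheel lying flat on the bench, fixed, 216 mm across, tyre 48 mm high. Origin: centre of its underside, z up. A 30 mm wide aluminium boss at its centre ends in the shoulder, 60 mm above the bench; from it a 23 mm steel axle stub stands up to 90 mm, its topmost 9 mm tapering to 14 mm. Dark groove in the stub from 72 to 79 mm height.
- shoulder (a point): point on the stub's axis at the height of the shoulder on which the bearing sits (60 mm above the bench)
- groove (a point): point on the stub's axis at mid-height of the groove, 75.5 mm above the bench (15.5 mm above the shoulder, 3.5 mm above the top of the seated bearing, 14.5 mm below the stub's top)
- bearing: the larger steel ball bearing with dark seal, 44 mm outside, 26 mm bore, 12 mm high, about 0.09 kg, lying flat on the bench; origin at the centre of its underside, z its axis
- small_bearing: a smaller bearing, 30 mm outside, 15 mm bore, 9 mm high, not needed; leave it. It and the larger one may lie in either place. Origin: centre of its underside
- rack: aluminium fork stand, fixed, base 110 x 100 x 8 mm. Origin: at its underside, midway between the prongs. Two level prongs along its x, 10.5 mm wide, 45 mm apart in the clear, tops 60 mm above the bench, open toward -x, joined to an upright plate at x = +50 to +58 mm. The pliers stand across them, nearly in line with the rack's axes; they lift straight up.
- pliers: external circlip pliers standing upright in the rack, tips down, handles up, about 0.22 kg, with a snap ring fixed level on the tips, centred under the handles. Origin: centre of that ring, mid-thickness; z up along the pliers; in the rack it is 23 mm above the bench. Handles lie at +y and -y. A 22 x 62 x 8 mm cross bar, underside 37 mm above the origin, rests on the prongs.
- ring (a point): centre of the snap ring (same point as the pliers' origin). Round steel wire 3.5 mm thick, open on the pliers' +x side, where the jaws end on it at x = +12 mm, y = +-10 mm. Inside 21 mm when free, too small for the stub; fully spread it passes a 26.8 mm round and is 37 mm wide outside. It stays on the tips and opens evenly as the handles close.
- handles (a point): middle between the handles at the height to grip, 104 mm above the ring. Two flat-sided black rubber handles, each 14 mm wide (x) and 10 mm thick (y), reach from 70 to 130 mm above the ring. Here they measure 56 mm in y over the outside when free, 40 mm squeezed to the stop, where the outer faces are parallel and upright.
- lever_r (a joint): squeeze of the pliers' handles: 0 free, 0.13 rad squeezed to the stop (a strong grip reads up to 0.145; ring fully spread; it cannot be overspread). Springs back to 0 when let go. Each handle needs about 4 N to start and 12 N to reach the stop.
- wrench: steel wrench lying on the bench, bystander
- screwdriver: screwdriver lying on the bench, bystander
- grease_jar: white jar with black lid, 70 mm wide, 60 mm high, bystander
- spray_can: grey spray can, 56 mm wide, 120 mm high, bystander
- brake_disc: flat steel brake disc, 110 mm across, 4 mm thick, bystander
- big_nut: large steel nut, 25 mm across, 11 mm high, bystander
Things that resemble listed ones, but are neither listed nor needed, are in the scene too. What is shaped like the pliers but orange is not meant. Of the things shaped like the wheel, the black one is meant.

How it is judged:
By the outcome, as a careful person would: the job done as asked, in the order asked, and still so for the second after the job is handed in, while the arm keeps its last pose, push and grip.
It also fails if it takes over 58 s, if anything falls off the work surface, if the arm or the gripper's body presses on something with over 40 N, if the wrist force passes 120 N, or if a joint passes its speed limit or range.

ROBOT

A 6-joint arm with a two-finger parallel gripper is mounted at the origin on the work surface. World frame = base frame: x ahead of the robot, y to its left, z up, the work surface at z = 0. Lengths are in m, angles in rad, forces in N, time in s.
With the tool pointing down it reaches from about 0.35 to 0.975 m from the base axis. Payload 4.9 kg.
Tool frame: the origin (TCP) lies between the finger pads; the fingertips stand 19 mm ahead of it and the grasp point (between the pads) is the TCP; z points along the fingers, y is the direction in which the jaws open and shut (so a half turn about z gives the same grasp; the last joint's range is limited). The gripper opens to 85 mm and grips with 20 to 120 N. Pads are 22 mm wide; open, the fingers measure 114 mm over their backs; the gripper's body (76 mm by 85 mm) begins 54 mm behind the grasp point. The pads swing forward as they close: fully open they stand 13 mm farther back than shut.
Start: joints at [0.987, 0.053, 1.613, -0, 1.476, -0.119], TCP at [0.28, 0.559, 0.218] pointing down, gripper open.
Joint ranges: [-3.01, 3.01], [-1.01, 2.22], [0.06, 2.58], [-1.02, 4.17], [0.09, 2.62], [-3.14, 3.14]. Speed limits (rad/s): [2.57, 2.57, 3.14, 3.14, 3.14, 3.14].

INTERFACE

Orientations are given as a unit quaternion [w, x, y, z].
In Python, from plant import state, grab_frame, calibration, job_done gives the robot as it stands. The module is installed in compiled form; this text tells all that it offers.
- The arm moves only by the tool servo_tool, never from a script. Its argument "deltas" is a list that holds one entry, the list of rows, each a list of 5 numbers: the finger opening in mm, from 0 to 85.4, then the shift along the world's x, y, z in mm, then the turn about the world's z in units of 6 degrees (1.0 is 6 degrees). A call has 1 to 5 rows; each row is the pose to reach, as a shift and turn from the pose commanded when the call began; what a row does not reach only later rows make up. A row lasts 1/8 s, in which the tool goes at most 62.5 mm and 10.7 degrees, less where a joint would pass 70% of its speed; a pose out of reach is approached as far as the arm can. A call with a gripper value outside its range is refused whole. The fingers move at their own pace and stop on an object; the grip force is fixed at half the most. Time passes only in rows, so rows that repeat a pose let the fingers close. It gives the time, the measured TCP pose, the force and the opening at its end, in the units of the state.
- state(): the state, without advancing time (a new reading comes with each control period).
- grab_frame(name): name is "side" or "top"; returns the picture (480x640x3 uint8, red, green, blue); there is no depth.
- calibration(name): a dict with "intrinsics" (3x3 intrinsics, pixels), "k1" (the pictures are not rectified: a ray, as slopes to the right and down, at radius r is drawn at 1 + k1 r^2 times it, then the intrinsics apply), "world_from_camera" (4x4, takes a point from camera to world coordinates). Camera axes: x right, y down, z forward; pixel columns grow to the right and rows downward; lengths in m; the calibration is good to about 2 mm. A picture is of the moment at which its call begins. calibration takes no time and is no camera call.
- job_done(): hands the job in, once; it reports no verdict.
The state is a dict: "time": time; "joint_pos": joint angles; "joint_vel": joint speeds; "joint_efforts": joint torques, N m; "tool_pos": TCP position; "tool_rot": TCP orientation; "contact_force": force on the tool from outside, world axes, zero at the start; "ft_torque": the same for the moment, N m; "gripper_width": opening from 0.0 (shut) to 1.0 (fully open).
Only numpy, scipy, OpenCV 4.12 (cv2) and the standard library are available. Lean on these libraries where they do the work, as an engineer would, in place of code of your own. Each camera call takes 0.05 s, during which the arm holds its last target.

## Working session

There is one attempt and no reset: what is moved stays moved. The work goes in short steps, Python scripts to look and compute and a tool call to move; the robot and the scene stay as the last step left them, time stands still between calls to the robot, and variables do not carry over. Pictures are saved under pics/ and viewed, and the job is handed in when it is done.

Besides the shell and the picture viewer there is one more tool, called after "Emit:" as name(argument=value, ...) on one line, values as JSON. servo_tool: Moves the arm, as the interface text tells. Its arguments: {"type":"object","properties":{"deltas":{"type":"array","items":{"type":"array","items":{"type":"array","items":{"type":"number"}}}}},"required":["deltas"]}

```bash
mkdir -p pics; ls; python3 - <<'E'
from plant import state, grab_frame, calibration
import cv2,numpy as np
np.set_printoptions(precision=4,suppress=True)
for n in("side","top"):
    cv2.imwrite(f"pics/{n}0.png",grab_frame(n)[:,:,::-1]); print(n,calibration(n))
s=state();print({k:np.round(v,3) for k,v in s.items()})
E
```

```text
pics
side {'intrinsics': array([[558.1717,   0.    , 326.1785],
       [  0.    , 558.1717, 246.8301],
       [  0.    ,   0.    ,   1.    ]]), 'k1': -0.007328724964664296, 'world_from_camera': array([[ 0.7848, -0.3768,  0.492 , -0.1166],
       [-0.6194, -0.4491,  0.644 , -0.7613],
       [-0.0217, -0.8101, -0.5858,  0.8434],
       [ 0.    ,  0.    ,  0.    ,  1.    ]])}
top {'intrinsics': array([[615.7449,   0.    , 317.2339],
       [  0.    , 615.7449, 246.8389],
       [  0.    ,   0.    ,   1.    ]]), 'k1': -0.1952736202564521, 'world_from_camera': array([[ 0.0278, -0.9977,  0.0618,  0.3939],
       [-0.9994, -0.0266,  0.0212,  0.0111],
       [-0.0195, -0.0623, -0.9979,  1.6788],
       [ 0.    ,  0.    ,  0.    ,  1.    ]])}
{'time': np.float64(0.1), 'joint_pos': array([ 0.987,  0.053,  1.614, -0.   ,  1.476, -0.119]), 'joint_vel': array([-0.001, -0.001, -0.004, -0.   , -0.001, -0.001]), 'joint_efforts': array([ -0.   , -39.49 , -37.136,  -0.   ,   0.004,   0.   ]), 'tool_pos': array([0.28 , 0.558, 0.216]), 'tool_rot': array([-0.   ,  0.23 ,  0.973, -0.001]), 'contact_force': array([ 0.727, -0.727,  0.187]), 'ft_torque': array([ 0.039, -0.002, -0.026]), 'gripper_width': np.float64(1.002)}
```

View pics/side0.png

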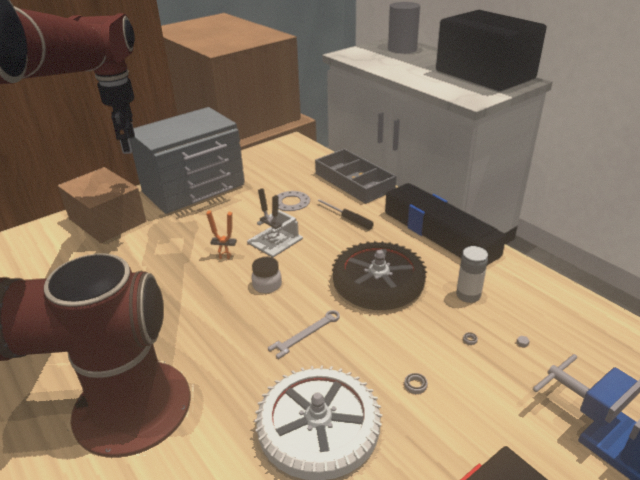

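View pics/top0.png

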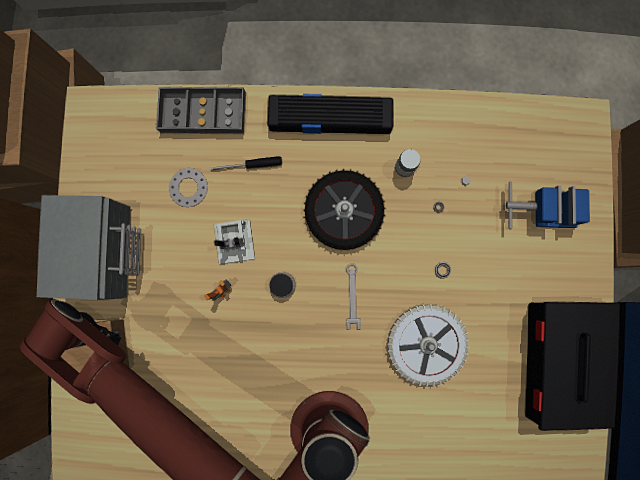

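The black wheel is at about top (345,209) / side (379,268). The large bearing is at top (442,270) / side (416,383), and the rack with the black pliers is at top (235,242) / side (273,215). I'll zoom in for detail.

```bash
cat > h.py <<'E'
import numpy as np,cv2
from plant import state, grab_frame, calibration
np.set_printoptions(precision=4,suppress=True)
C={n:calibration(n) for n in("side","top")}
def dist(n): return np.array([C[n]["k1"],0,0,0,0.])
def ray(n,uv):
    p=cv2.undistortPoints(np.array([[uv]],float),C[n]["intrinsics"],dist(n))[0,0]
    T=C[n]["world_from_camera"]; d=T[:3,:3]@[p[0],p[1],1]; return T[:3,3],d/np.linalg.norm(d)
def plane(n,uv,z):
    o,d=ray(n,uv); return o+d*(z-o[2])/d[2]
def tri(a,b):
    o1,d1=ray("side",a);o2,d2=ray("top",b)
    A=np.stack([d1,-d2],1);s=np.linalg.lstsq(A,o2-o1,rcond=None)[0]
    p,q=o1+s[0]*d1,o2+s[1]*d2
    return (p+q)/2,np.linalg.norm(p-q)
def proj(n,P):
    T=np.linalg.inv(C[n]["world_from_camera"]);r=cv2.Rodrigues(T[:3,:3])[0]
    return cv2.projectPoints(np.atleast_2d(np.array(P,float)),r,T[:3,3],C[n]["intrinsics"],dist(n))[0][:,0]
def crop(img,u0,v0,w,h,f,name):
    c=cv2.resize(img[v0:v0+h,u0:u0+w],None,fx=f,fy=f,interpolation=cv2.INTER_CUBIC)
    cv2.imwrite(name,c[:,:,::-1])
E
python3 - <<'E'
import cv2,numpy as np
s=cv2.imread('pics/side0.png');t=cv2.imread('pics/top0.png')
def z(i,u,v):return cv2.resize(i[v:v+50,u:u+66],None,fx=6,fy=6,interpolation=cv2.INTER_CUBIC)
cv2.imwrite('pics/za.png',np.vstack([np.hstack([z(s,242,185),z(t,202,216)]),np.hstack([z(s,346,240),z(t,312,185)])]))
cv2.imwrite('pics/zb.png',np.hstack([z(s,384,358),z(t,409,245)]))
E
```

```text
(no output)
```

View pics/za.png

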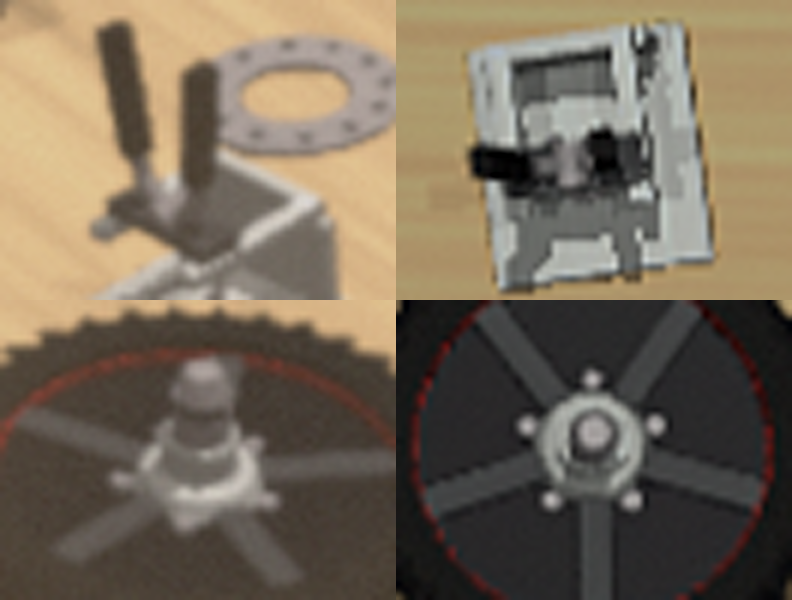

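View pics/zb.png

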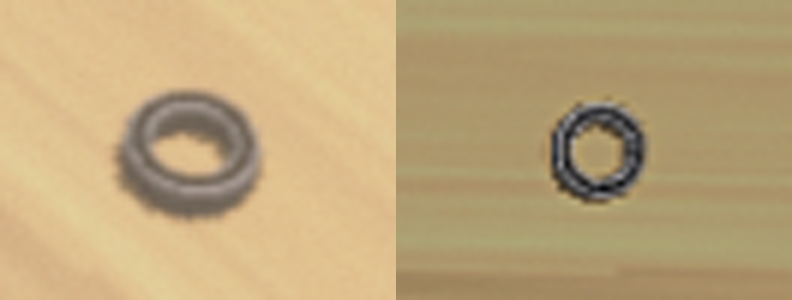

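```bash
python3 - <<'E'
from h import *
s=cv2.imread('pics/side0.png');t=cv2.imread('pics/top0.png')
def sat(i): return cv2.cvtColor(i,cv2.COLOR_BGR2HSV)[...,1]
def blob(i,u,v,r,thr):
    h=cv2.cvtColor(i,cv2.COLOR_BGR2HSV)
    m=np.zeros(h.shape[:2],np.uint8); w=(h[...,1]<thr).astype(np.uint8)
    m[v-r:v+r,u-r:u+r]=w[v-r:v+r,u-r:u+r]
    c=max(cv2.findContours(m,cv2.RETR_EXTERNAL,cv2.CHAIN_APPROX_NONE)[0],key=cv2.contourArea)
    return c
for n,i,u,v in(("side",s,416,383),("top",t,442,270)):
    print(n,sat(i)[v-13:v+14:2,u-13:u+14:2])
    for thr in(60,80,100):
        c=blob(i,u,v,20,thr); (x,y),ax,a=cv2.fitEllipse(c); b=cv2.boundingRect(c)
        print(thr,(round(x,2),round(y,2)),np.round(ax,1),b,plane(n,(x,y),.006 if n=="side" else .012))
# wheel: tyre ellipse top image (dark)
g=cv2.cvtColor(t,cv2.COLOR_BGR2GRAY)
m=np.zeros_like(g);m[160:260,295:395]=(g[160:260,295:395]<70)
c=max(cv2.findContours(m,cv2.RETR_EXTERNAL,cv2.CHAIN_APPROX_NONE)[0],key=cv2.contourArea)
h=cv2.convexHull(c);e=cv2.fitEllipse(c);print("tyre",e,plane("top",e[0],.03),plane("top",e[0],.048))
# stub top
st=(346+205/6-.42,240+70/6-.42);tt=(312+199/6-.42,185+132/6-.42)
print("stub",st,tt,tri(st,tt),plane("top",tt,.09),plane("side",st,.09))
# handle tops: side (113,25),(202,68); 
P=lambda u0,v0,X,Y:(u0+X/6-.42,v0+Y/6-.42)
a=tri(P(242,185,113,28),P(202,216,490-396,160));b=tri(P(242,185,200,68),P(202,216,603-396,150));print("handles",a,b)
# rack base corners, top image z .008
for X,Y in((472,50),(683,25),(714,260),(503,290)): print("rack",plane("top",P(202,216,X-396,Y),.008))
E
```

```text
side [[92 90 91 93 92 93 91 95 92 93 91 92 94 95]
 [92 93 91 92 93 87 87 91 94 92 92 92 93 92]
 [91 91 86 60 60 56 57 57 73 70 90 92 93 93]
 [90 85 57 52 31 36 38 38 34 55 67 82 92 93]
 [93 59 55 31 49 55 55 58 53 42 51 65 91 93]
 [92 46 50 40 79 91 91 82 70 59 39 53 82 95]
 [90 40 56 60 90 91 93 94 97 74 41 58 68 91]
 [94 46 40 58 88 93 93 91 96 79 42 47 73 92]
 [93 57 40 40 61 72 86 87 72 51 52 36 86 93]
 [94 84 56 42 31 41 58 64 49 38 33 49 94 93]
 [91 93 78 54 55 43 38 40 40 45 55 89 91 91]
 [91 90 92 89 66 56 56 53 54 66 89 92 93 93]
 [87 91 88 92 96 93 87 91 93 97 92 92 94 93]
 [85 87 91 88 87 89 92 93 91 91 93 93 94 92]]
60 (415.3, 383.07) [18.  21.8] (405, 374, 22, 19) [ 0.4423 -0.2982  0.006 ]
80 (415.38, 382.87) [20.3 23.2] (404, 373, 24, 21) [ 0.4428 -0.2979  0.006 ]
100 (415.5, 382.5) [46.2 46.2] (396, 363, 40, 40) [ 0.4436 -0.2974  0.006 ]
top [[ 97  99  98 101  98  98 100  98 101  99 101 101 101 101]
 [ 99  99  98  98  98  98  98  98  99  96  98  97  97  98]
 [ 96  98  96  96  97  99 105 105 103  98  98  96  97  98]
 [ 95  95  94  96  99   7  15  16  18  40  99  96  95 
[... 741 characters left out ...]
 0.012 ]
100 (441.55, 269.37) [45.7 46.1] (422, 250, 40, 40) [ 0.4447 -0.2932  0.012 ]
tyre ((343.9121398925781, 209.77828979492188), (79.07813262939453, 79.42817687988281), 89.60482788085938) [ 0.5979 -0.023   0.03  ] [ 0.5956 -0.0227  0.048 ]
stub (379.74666666666667, 251.24666666666667) (344.74666666666667, 206.58) (array([ 0.5992, -0.024 ,  0.0893]), np.float64(0.0006425006634437763)) [ 0.5989 -0.0238  0.09  ] [ 0.5988 -0.0248  0.09  ]
handles (array([0.492 , 0.2954, 0.1511]), np.float64(0.0029712452738758725)) (array([0.4995, 0.2465, 0.151 ]), np.float64(0.001863586756100882))
rack [0.5529 0.3315 0.008 ]
rack [0.5667 0.2344 0.008 ]
rack [0.4598 0.2164 0.008 ]
rack [0.4434 0.3129 0.008 ]
```

Both views agree: bearing ≈ (0.444, -0.297), stub axis ≈ (0.599, -0.024) with its top at z 0.089, and pliers ≈ (0.496, 0.271) at a yaw of about 9°. The handle tops come out at z 0.151, against 0.153 expected. I'll move toward the bearing now.

Emit:
servo_tool(deltas=[[[85,36,-48,0,-1],[85,72,-96,0,-2],[85,108,-144,0,-3.5],[85,144,-192,0,-5],[85,180,-240,0,-6.5]]])

```text
time: 0.72
tool_pos: [0.4607, 0.3169, 0.2171]
tool_rot: [-0.0, 0.544, 0.839, -0.0]
contact_force: [0.5, 0.6, 0.5]
gripper_width: 0.992
```

Emit:
servo_tool(deltas=[[[85,10,-55,0,-1.5],[85,20,-110,0,-2.57],[85,25,-165,0,-2.57],[85,25,-220,0,-2.57],[85,20,-280,0,-2.57]]])

```text
time: 1.35
tool_pos: [0.4797, 0.037, 0.2171]
tool_rot: [-0.0, 0.65, 0.76, -0.0]
contact_force: [1.3, -0.4, 0.2]
gripper_width: 1.0
```

Emit:
servo_tool(deltas=[[[85,-6,-60,-10,0],[85,-12,-120,-40,0],[85,-18,-180,-60,0],[85,-27,-240,-90,0],[85,-36,-316,-110,0]]])

```text
time: 1.98
tool_pos: [0.446, -0.2523, 0.1132]
tool_rot: [-0.001, 0.65, 0.76, 0.0]
contact_force: [1.1, 0.6, 0.4]
gripper_width: 0.995
```

Emit:
servo_tool(deltas=[[[85,0,-20,-20,0],[85,0,-20,-20,0]]])

```text
time: 2.22
tool_pos: [0.4456, -0.2713, 0.0927]
tool_rot: [-0.002, 0.651, 0.759, -0.0]
contact_force: [0.4, 0.0, -0.5]
gripper_width: 0.992
```

Emit:
servo_tool(deltas=[[[85,-1.5,-26,0,0],[85,-1.5,-26,-25,0],[85,-1.5,-26,-25,0]]])

```text
time: 2.6
tool_pos: [0.4449, -0.2952, 0.0687]
tool_rot: [-0.002, 0.649, 0.76, 0.0]
contact_force: [0.4, 0.5, -0.4]
gripper_width: 0.998
```

```bash
python3 - <<'E'
from h import *
a=grab_frame("side");b=grab_frame("top");s=state();print(s['tool_pos'],s['tool_rot'])
c=lambda i,u,v:cv2.resize(i[v:v+80,u:u+66],None,fx=6,fy=6,interpolation=cv2.INTER_CUBIC)
cv2.imwrite('pics/g1.png',np.hstack([c(a,384,330),c(b,409,230)])[:,:,::-1])
p=s['tool_pos'];print(proj("side",[p,[.444,-.297,.012]]),proj("top",[p,[.444,-.297,.012]]))
E
```

```text
[ 0.4462 -0.2963  0.0707] [0.     0.6493 0.7605 0.0001]
[[418.5733 358.0604]
 [415.7078 380.1637]] [[446.7737 268.2689]
 [442.9306 269.6678]]
```

View pics/g1.png

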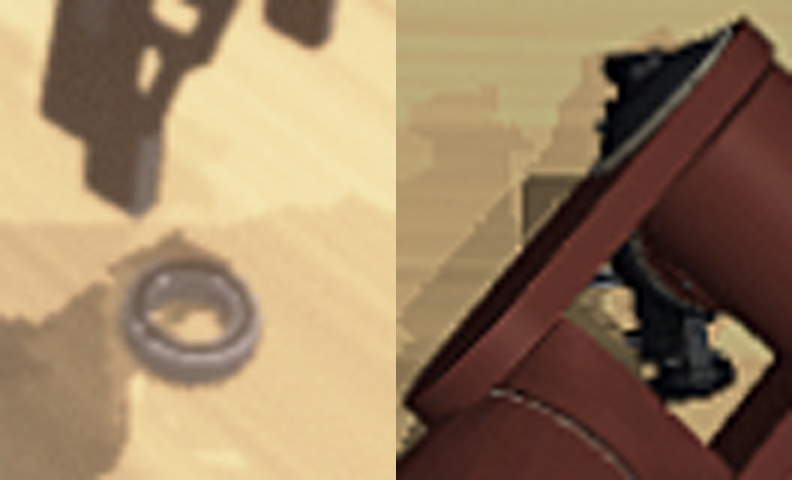

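The near finger is just left of and above the bearing in side view (tip at about (408,366)), and the bearing lies between the fingers. Descending.

Emit:
servo_tool(deltas=[[[85,-1,-1,-25,0],[85,-1,-1,-40,0],[85,-1,-1,-49,0],[85,-1,-1,-49,0]]])

```text
time: 3.2
tool_pos: [0.4446, -0.2978, 0.0206]
tool_rot: [-0.001, 0.65, 0.76, 0.0]
contact_force: [-0.1, 0.5, 1.0]
gripper_width: 0.995
```

Emit:
servo_tool(deltas=[[[40,0,0,0,0],[40,0,0,0,0],[40,0,0,0,0],[40,0,0,0,0],[30,0,0,0,0]]])

```text
time: 3.82
tool_pos: [0.4448, -0.2982, 0.0211]
tool_rot: [0.0, 0.65, 0.76, 0.0]
contact_force: [0.0, -0.1, -0.2]
gripper_width: 0.352
```

```bash
cat > look.py <<'E'
from h import *
import sys
# usage: name su sv tu tv [w h f]
n,su,sv,tu,tv=sys.argv[1],*map(int,sys.argv[2:6])
a=grab_frame("side");b=grab_frame("top");s=state();print(s['time'],s['tool_pos'],s['contact_force'],s['gripper_width'])
cv2.imwrite(f'pics/{n}_s.png',a[:,:,::-1]);cv2.imwrite(f'pics/{n}_t.png',b[:,:,::-1])
c=lambda i,u,v:cv2.resize(i[v:v+80,u:u+66],None,fx=6,fy=6,interpolation=cv2.INTER_CUBIC)
cv2.imwrite(f'pics/{n}.png',np.hstack([c(a,su,sv),c(b,tu,tv)])[:,:,::-1])
E
python3 look.py g2 384 330 409 230
```

```text
3.925 [ 0.4448 -0.2982  0.0211] [ 0.5651 -0.0583  0.575 ] 0.35203844073191404
```

View pics/g2.png

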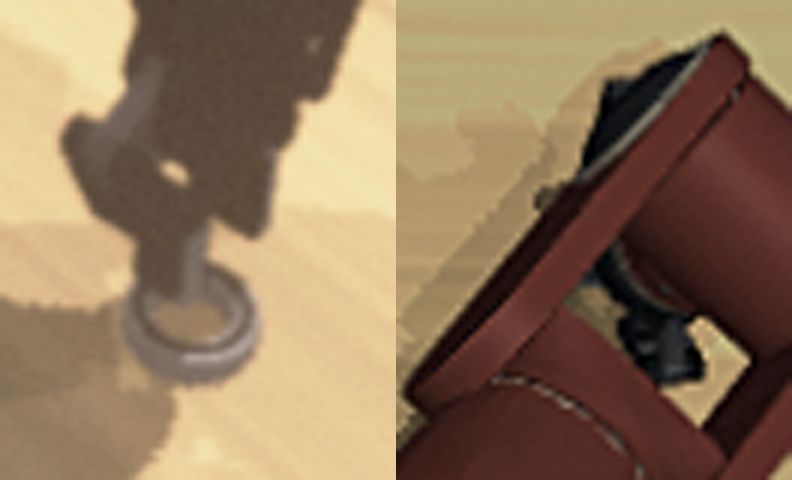

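```bash
python3 - <<'E'
from h import *
p=np.array([.4448,-.2982]);y=np.array([-np.sin(np.radians(9)),np.cos(np.radians(9))]);x=np.array([y[1],-y[0]])
for z in(0,.006,.012,.018):
  for sx in(-.011,.011):
    print(z,sx,"near finger pad",(proj("side",[[*(p-y*.015+x*sx),z]])[0]-[384,330])*6, "far",(proj("side",[[*(p+y*.015+x*sx),z]])[0]-[384,330])*6)
E
```

```text
0 -0.011 near finger pad [210.8506 372.5371] far [133.2719 322.8975]
0 0.011 near finger pad [250.9289 331.462 ] far [173.6579 283.0458]
0.006 -0.011 near finger pad [212.31  359.975] far [134.4515 310.3667]
0.006 0.011 near finger pad [252.5032 318.9152] far [174.9551 270.5339]
0.012 -0.011 near finger pad [213.7791 347.328 ] far [135.6389 297.7526]
0.012 0.011 near finger pad [254.0878 306.2847] far [176.2606 257.9398]
0.018 -0.011 near finger pad [215.258  334.5952] far [136.8341 285.0544]
0.018 0.011 near finger pad [255.6829 293.5697] far [177.5746 245.2627]
```

```bash
python3 - <<'E'
import cv2
i=cv2.imread('pics/g2_s.png');cv2.imwrite('pics/g2z.png',cv2.resize(i[355:400,390:440],None,fx=14,fy=12,interpolation=cv2.INTER_CUBIC))
E
```

```text
(no output)
```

View pics/g2z.png

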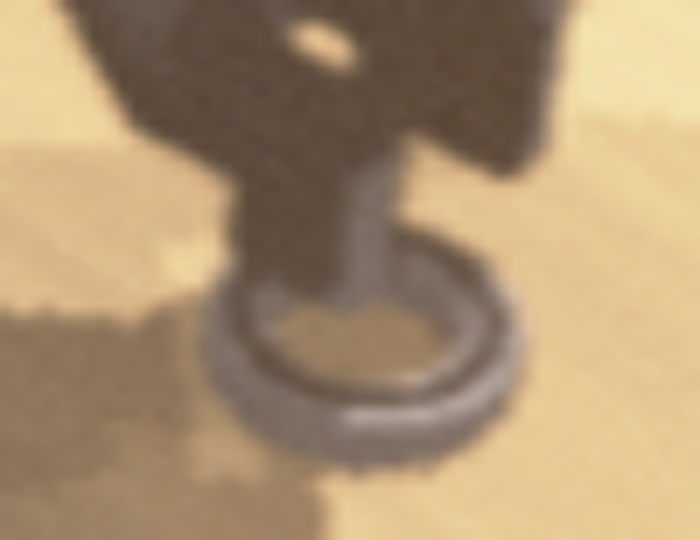

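```bash
python3 - <<'E'
from h import *
def f(p,w,zs,yaw=8.8):
  y=np.array([np.cos(np.radians(yaw)),np.sin(np.radians(yaw))]);x=np.array([-y[1],y[0]])
  for z in zs:
    print(z,*[ (s,t,np.round((proj("side",[[*(np.array(p)+y*s*w/2+x*t),z]])[0]-[384,330])*6)) for s in(-1,1) for t in(-.011,.011)])
f([.4455,-.296],.085,[.05,.055,.06,.065,.07]);f([.4448,-.2982],.030,[.0,.005,.01,.015,.02])
E
```

```text
0.05 (-1, -0.011, array([148., 313.])) (-1, 0.011, array([ 89., 275.])) (1, -0.011, array([307., 156.])) (1, 0.011, array([250., 122.]))
0.055 (-1, -0.011, array([149., 302.])) (-1, 0.011, array([ 90., 264.])) (1, -0.011, array([309., 145.])) (1, 0.011, array([251., 111.]))
0.06 (-1, -0.011, array([150., 291.])) (-1, 0.011, array([ 91., 253.])) (1, -0.011, array([310., 134.])) (1, 0.011, array([252., 100.]))
0.065 (-1, -0.011, array([151., 279.])) (-1, 0.011, array([ 92., 242.])) (1, -0.011, array([312., 123.])) (1, 0.011, array([254.,  89.]))
0.07 (-1, -0.011, array([152., 268.])) (-1, 0.011, array([ 93., 231.])) (1, -0.011, array([313., 112.])) (1, 0.011, array([255.,  78.]))
0.0 (-1, -0.011, array([193., 373.])) (-1, 0.011, array([136., 337.])) (1, -0.011, array([248., 318.])) (1, 0.011, array([191., 282.]))
0.005 (-1, -0.011, array([194., 363.])) (-1, 0.011, array([137., 326.])) (1, -0.011, array([249., 307.])) (1, 0.011, array([192., 272.]))
0.01 (-1, -0.011, array([195., 352.])) (-1, 0.011, array([138., 316.])) (1, -0.011, array([250., 297.])) (1, 0.011, array([194., 261.]))
0.015 (-1, -0.011, array([196., 342.])) (-1, 0.011, array([139., 305.])) (1, -0.011, array([252., 286.])) (1, 0.011, array([195., 251.]))
0.02 (-1, -0.011, array([197., 331.])) (-1, 0.011, array([140., 295.])) (1, -0.011, array([253., 276.])) (1, 0.011, array([196., 240.]))
```

```bash
python3 - <<'E'
from h import *
p=[.28,.559,.218]
print(proj("side",[p,[.28,.559,.199],[.28,.559,.25],[.28,.559,.35],[.28,.559,0]]),proj("top",[p]))
i=cv2.imread('pics/side0.png');j=cv2.imread('pics/g1_s.png') if 0 else cv2.imread('pics/g2_s.png')
cv2.imwrite('pics/cmp.png',np.hstack([cv2.resize(i[40:190,60:190],None,fx=3,fy=3),cv2.resize(j[280:430,350:480],None,fx=3,fy=3)]))
k=cv2.imread('pics/g2_t.png');cv2.imwrite('pics/cmp2.png',k)
E
```

```text
[[131.5007 153.7457]
 [133.1767 160.5018]
 [128.619  142.125 ]
 [119.1049 103.7263]
 [149.3019 225.4251]] [[103.4949 324.632 ]]
```

View pics/cmp.png

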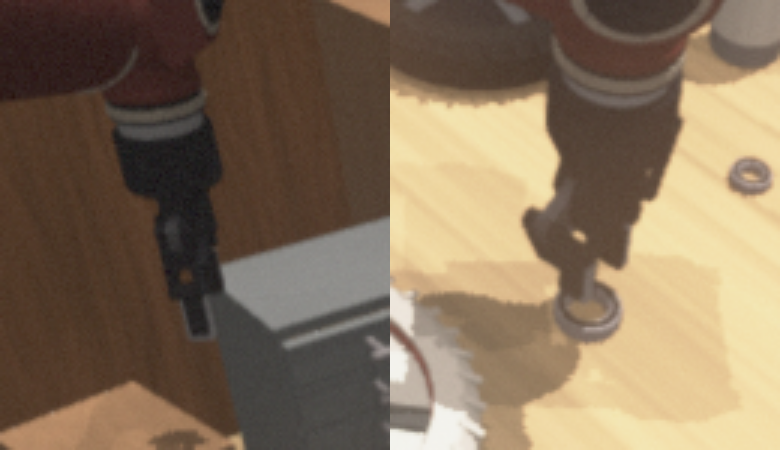

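View pics/g2_s.png

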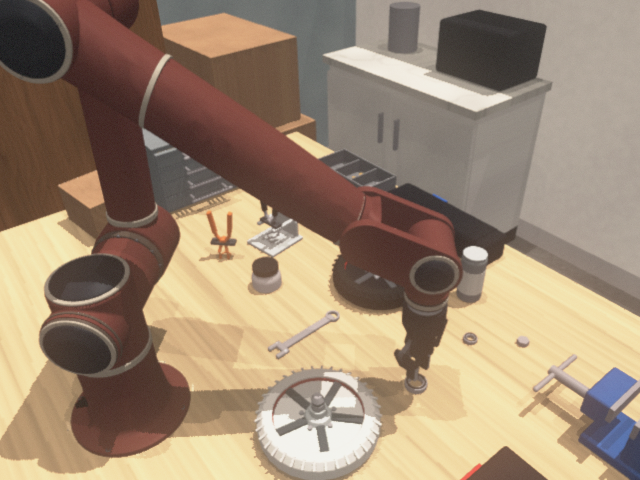

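The quaternion shows I misread the yaw: the jaw axis is now at 9° to world x, so I need +90° for the pliers. Side view shows the tips above the bearing and the fingers closed past it without touching. I'll lift, turn, and look at the tip height again.

Emit:
servo_tool(deltas=[[[30,0,0,30,0],[65,0,0,40,1.7],[65,0,0,40,3.4],[65,0,0,40,5.1],[65,0,0,40,6.8]]])

```text
time: 4.55
tool_pos: [0.4448, -0.2981, 0.061]
tool_rot: [-0.0, 0.341, 0.94, 0.0]
contact_force: [-0.5, 0.0, 0.9]
gripper_width: 0.762
```

Emit:
servo_tool(deltas=[[[65,0,0,0,1.7],[65,0,0,0,3.4],[65,0,0,0,5.1],[65,0,0,0,6.8],[65,0,0,0,8.2]]])

```text
time: 5.18
tool_pos: [0.4448, -0.2982, 0.061]
tool_rot: [-0.0, -0.081, 0.997, 0.0]
contact_force: [-0.3, -0.3, -0.8]
gripper_width: 0.763
```

```bash
python3 look.py g3 384 330 409 230; python3 -c "
from h import *;print(state()['tool_rot'],state()['joint_pos'])
p=state()['tool_pos'];p[:2]=.4445,-.298
for w in(.0325,-.0325):
  for dz in (.019,0,-.019,):print(w,dz,(proj('side',[p+[-w*.153,w*.988,dz]])-[384,330])*6)"
```

```text
5.275 [ 0.4448 -0.2981  0.061 ] [-0.6325 -0.4658  0.0192] 0.7605416107076481
[-0.0001 -0.0779  0.997   0.    ] [-0.7296 -0.0082  1.9496 -0.      1.2003 -2.4563]
0.0325 0.019 [[123.6503 101.2377]]
0.0325 0 [[119.9647 143.8896]]
0.0325 -0.019 [[116.3556 185.6434]]
-0.0325 0.019 [[299.3532 206.612 ]]
-0.0325 0 [[293.5999 249.6243]]
-0.0325 -0.019 [[287.9702 291.6981]]
```

View pics/g3.png

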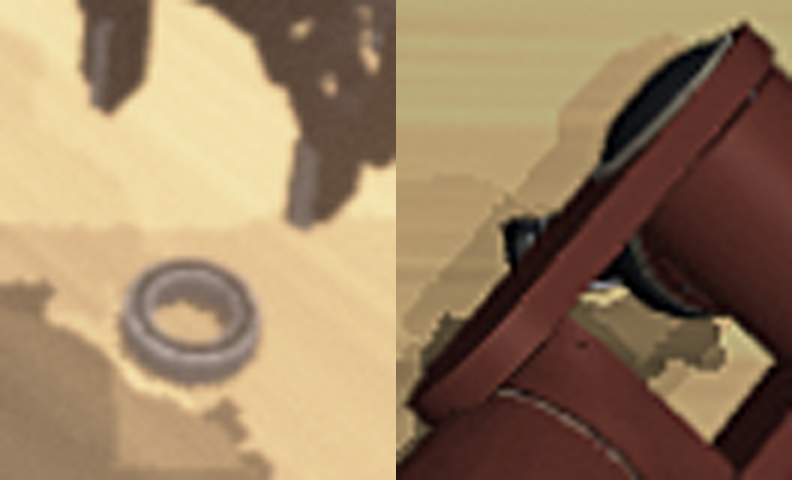

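The bearing hasn't moved. In side view the tips (inner corners at about (402,348) and (432,367)) appear some 20 mm above the reported TCP, where they should be below it. I'll go down partway and measure again, watching the force.

Emit:
servo_tool(deltas=[[[65,0,0,-20,0],[65,0,0,-38,0],[65,0,0,-38,0]]])

```text
time: 5.65
tool_pos: [0.4434, -0.2969, 0.0208]
tool_rot: [-0.002, -0.077, 0.997, 0.002]
contact_force: [-0.5, 0.2, -0.3]
gripper_width: 0.763
```

```bash
python3 look.py g4 384 330 409 230
```

```text
5.75 [ 0.4447 -0.2981  0.0229] [-0.1131  0.1647 -0.3483] 0.7620295828212373
```

View pics/g4.png

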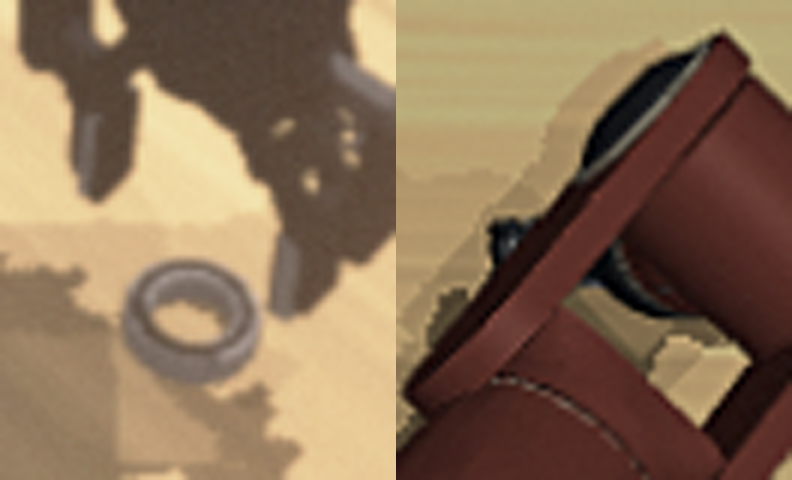

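Emit:
servo_tool(deltas=[[[65,0,0,-8,0],[65,0,0,-16,0],[65,0,0,-24,0],[65,0,0,-24,0]]])

```text
time: 6.25
tool_pos: [0.4441, -0.2976, -0.0021]
tool_rot: [-0.001, -0.078, 0.997, 0.001]
contact_force: [-0.3, 0.7, -0.3]
gripper_width: 0.762
```

```bash
python3 look.py g5 384 330 409 230
```

```text
6.35 [ 0.4448 -0.2982 -0.0011] [0.1328 0.3873 0.2309] 0.7581250187025602
```

View pics/g5.png

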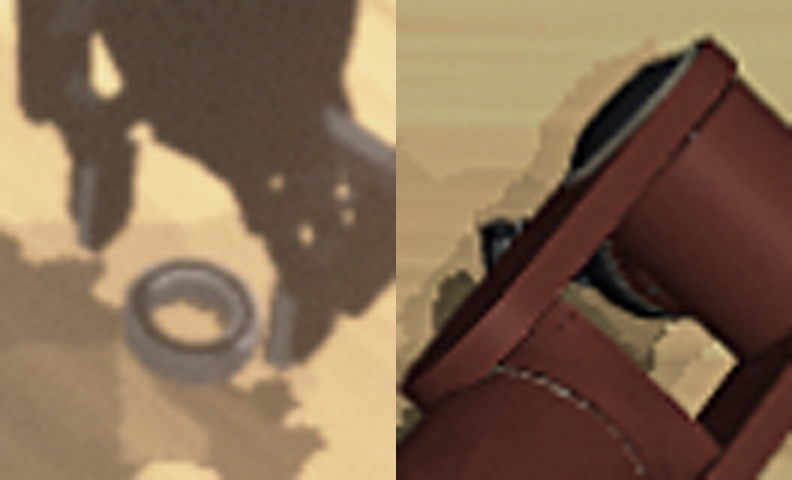

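At reported z -0.001 there is still no contact, and the tips are about 20 mm above the bench. So the reported TCP height does not match the visible finger height. I'll go by images and force, dropping the last 14 mm slowly and then closing.

Emit:
servo_tool(deltas=[[[65,-2,1,-5,0],[65,-2,1,-10,0],[65,-2,1,-14,0],[65,-2,1,-14,0]]])

```text
time: 6.85
tool_pos: [0.4425, -0.2969, -0.0155]
tool_rot: [-0.0, -0.078, 0.997, 0.0]
contact_force: [1.1, -0.1, -0.5]
gripper_width: 0.762
```

```bash
python3 look.py g6 384 330 409 230
```

```text
6.95 [ 0.4429 -0.2972 -0.015 ] [-0.204  -0.7399 -0.8444] 0.759135800720617
```

View pics/g6.png

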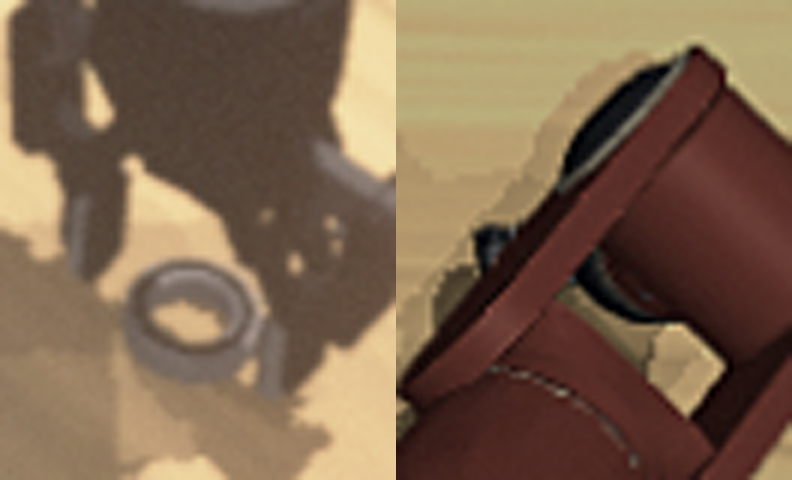

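Emit:
servo_tool(deltas=[[[40,0,0,0,0],[40,0,0,0,0],[40,0,0,0,0],[36,0,0,0,0],[36,0,0,0,0]]])

```text
time: 7.58
tool_pos: [0.4431, -0.2975, -0.0141]
tool_rot: [0.0, -0.078, 0.997, -0.0]
contact_force: [-2.4, 0.9, 5.9]
gripper_width: 0.483
```

```bash
python3 look.py g7 384 330 409 230
```

```text
7.675 [ 0.4431 -0.2975 -0.0141] [-1.6253  2.325   4.7795] 0.4816243776207889
```

View pics/g7.png

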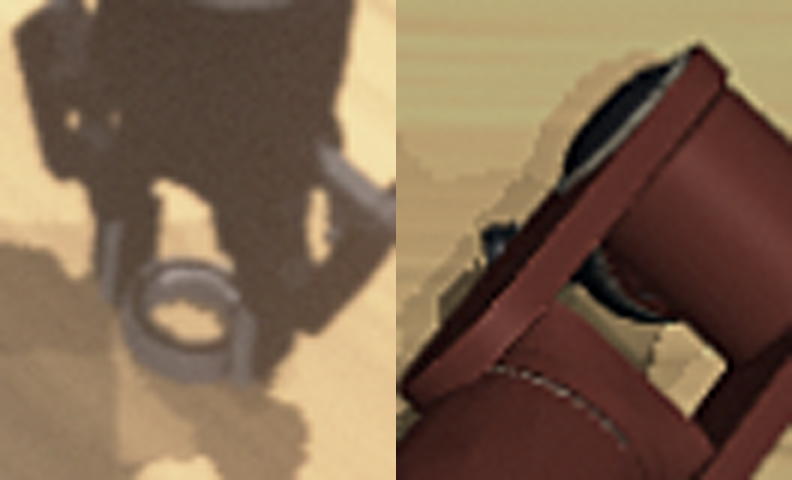

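The bearing is gripped at an opening of 0.48, and the tips touch the bench lightly. Lifting.

Emit:
servo_tool(deltas=[[[36,0,0,30,0],[36,0,0,80,0],[36,0,0,130,0],[36,0,0,160,0],[36,0,0,160,0]]])

```text
time: 8.3
tool_pos: [0.4443, -0.2984, 0.1478]
tool_rot: [0.002, -0.078, 0.997, -0.002]
contact_force: [0.9, -0.4, -0.8]
gripper_width: 0.473
```

```bash
python3 look.py g8 394 260 409 230
```

```text
8.4 [ 0.4422 -0.2966  0.1435] [ 0.1725  1.0858 -2.1237] 0.478103606296382
```

View pics/g8_s.png

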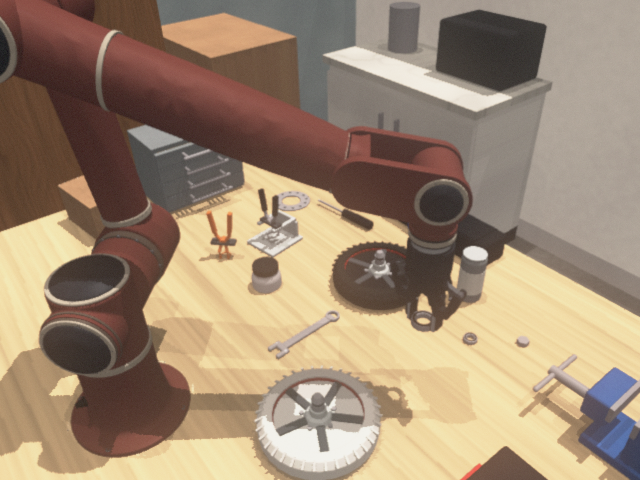

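View pics/g8.png

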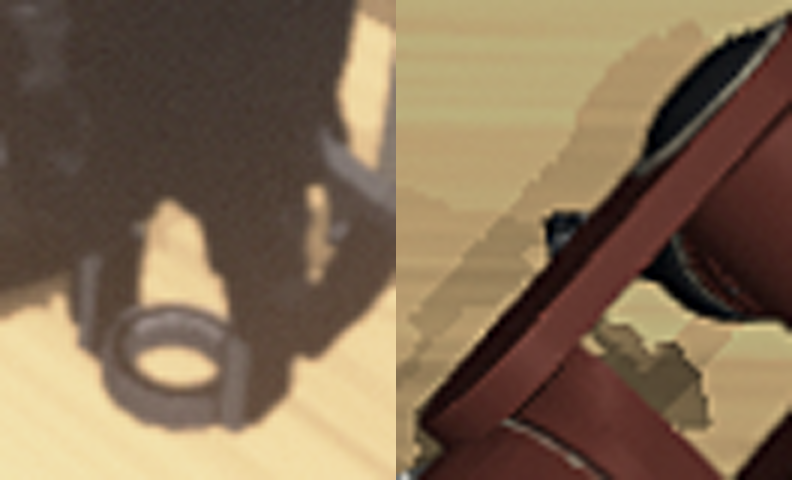

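```bash
python3 - <<'E'
from h import *
print(plane("side",(422.8,320.8),.166),plane("side",(422.8,320.8),.135))
for z in(.135,.15,.166):print(z,proj("side",[[.4435,-.2972,z]]))
E
```

```text
[ 0.4451 -0.2975  0.166 ] [ 0.4709 -0.2763  0.135 ]
0.135 [[420.6263 333.9204]]
0.15 [[421.2894 327.7884]]
0.166 [[422.0099 321.1249]]
```

Emit:
servo_tool(deltas=[[[36,29,51,0,0],[36,58,102,0,0],[36,87,153,0,0],[36,116,204,0,0],[36,145,255,0,0]]])

```text
time: 9.02
tool_pos: [0.5868, -0.0401, 0.1415]
tool_rot: [-0.002, -0.078, 0.997, 0.001]
contact_force: [1.3, -1.4, -0.8]
gripper_width: 0.483
```

Emit:
servo_tool(deltas=[[[36,9,18,0,0],[36,9,18,-30,0],[36,9,18,-45,0],[36,9,18,-45,0]]])

```text
time: 9.52
tool_pos: [0.5945, -0.0245, 0.0969]
tool_rot: [-0.003, -0.078, 0.997, 0.001]
contact_force: [0.7, -0.2, -1.0]
gripper_width: 0.486
```

```bash
python3 look.py g9 346 205 312 175; python3 -c "
from h import *
print(state()['tool_pos'])
print(proj('side',[[.599,-.024,.121],[.599,-.024,.127],[.599,-.024,.09]]))"
```

```text
9.625 [ 0.5967 -0.0249  0.1   ] [-0.1862  0.1644 -0.7122] 0.48154530003581086
[ 0.5967 -0.0249  0.1   ]
[[380.0309 239.9102]
 [380.1244 237.7144]
 [379.5559 251.0617]]
```

View pics/g9.png

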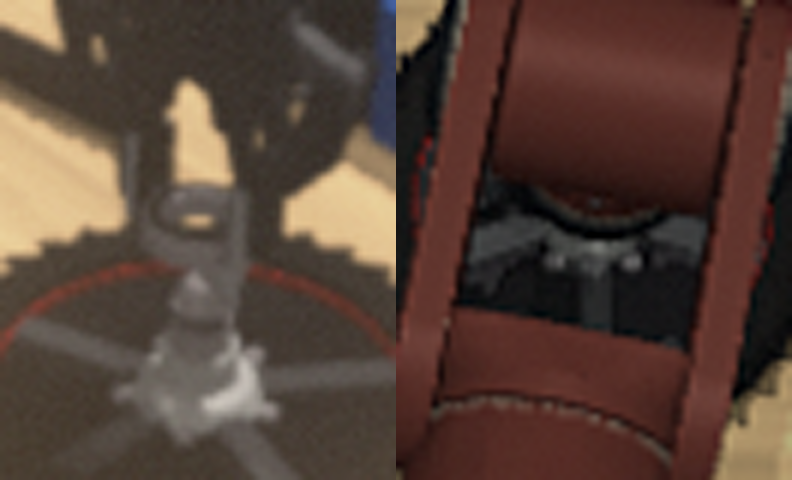

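```bash
python3 - <<'E'
import cv2
i=cv2.imread('pics/g9_s.png')[225:275,355:410]
i=cv2.convertScaleAbs(i,alpha=2.2,beta=-60)
cv2.imwrite('pics/g9z.png',cv2.resize(i,None,fx=14,fy=12,interpolation=cv2.INTER_CUBIC))
E
```

```text
(no output)
```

View pics/g9z.png

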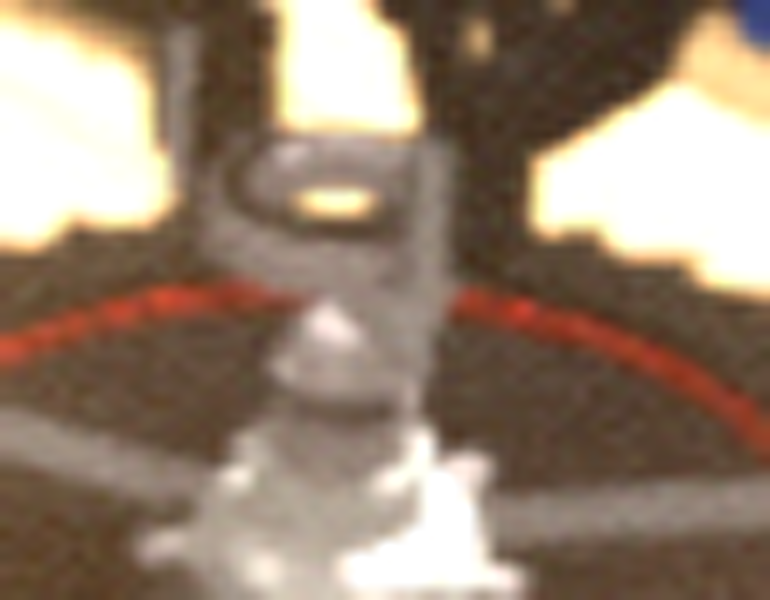

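Bearing and stub line up in side view: bearing centre u≈379.0, stub u≈379.3. I'll lower it to just below the stub's top and check.

Emit:
servo_tool(deltas=[[[36,1,0,-12,0],[36,1,0,-22,0],[36,1,0,-30,0],[36,1,0,-30,0]]])

```text
time: 10.12
tool_pos: [0.597, -0.024, 0.0688]
tool_rot: [-0.001, -0.078, 0.997, 0.0]
contact_force: [0.6, -0.2, -0.8]
gripper_width: 0.479
```

```bash
python3 look.py g10 346 205 312 175; python3 - <<'E'
import cv2
i=cv2.imread('pics/g10_s.png')[225:275,355:410]
i=cv2.convertScaleAbs(i,alpha=2.2,beta=-60)
cv2.imwrite('pics/g10z.png',cv2.resize(i,None,fx=14,fy=12,interpolation=cv2.INTER_CUBIC))
E
```

```text
10.225 [ 0.5978 -0.0242  0.07  ] [ 0.0396 -0.213  -0.9236] 0.4843232110581429
```

View pics/g10z.png

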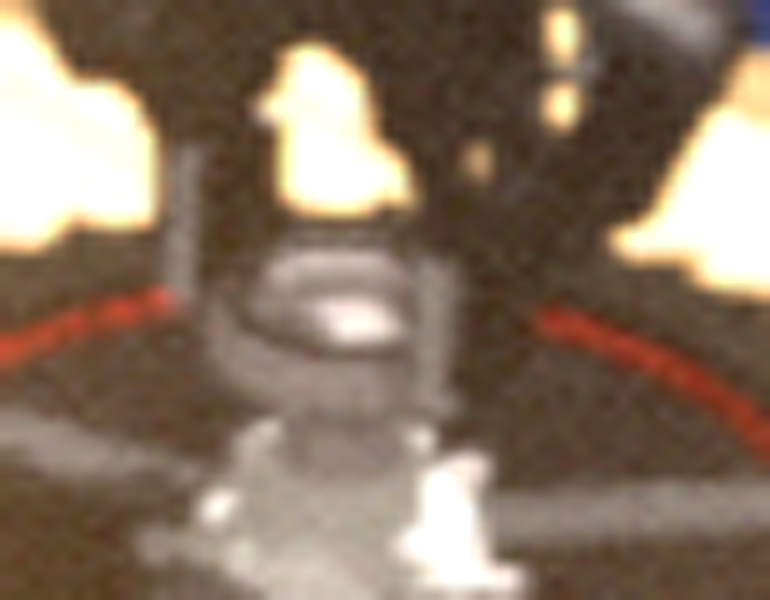

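The stub tip shows inside the bore, at about side (380,251). Continuing down in small steps.

Emit:
servo_tool(deltas=[[[36,0,0,-5,0],[36,0,0,-10,0],[36,0,0,-15,0],[36,0,0,-15,0]]])

```text
time: 10.72
tool_pos: [0.5973, -0.0241, 0.0542]
tool_rot: [-0.001, -0.078, 0.997, 0.0]
contact_force: [0.2, 0.0, -1.4]
gripper_width: 0.482
```

Emit:
servo_tool(deltas=[[[36,0,0,-3,0],[36,0,0,-5,0],[36,0,0,-7,0],[36,0,0,-7,0]]])

```text
time: 11.22
tool_pos: [0.5977, -0.0242, 0.0478]
tool_rot: [-0.0, -0.078, 0.997, 0.0]
contact_force: [-0.6, 0.5, -0.9]
gripper_width: 0.478
```

Emit:
servo_tool(deltas=[[[36,0,0,-1,0],[36,0,0,-1.5,0],[36,0,0,-2,0],[36,0,0,-2,0]]])

```text
time: 11.72
tool_pos: [0.5978, -0.0242, 0.046]
tool_rot: [-0.0, -0.078, 0.997, -0.0]
contact_force: [0.5, 0.4, -1.3]
gripper_width: 0.48
```

Emit:
servo_tool(deltas=[[[36,0,0,-0.5,0],[36,0,0,-1,0],[36,0,0,-1,0]]])

```text
time: 12.1
tool_pos: [0.5979, -0.0242, 0.0459]
tool_rot: [-0.0, -0.078, 0.997, -0.0]
contact_force: [-3.3, 0.3, 5.9]
gripper_width: 0.476
```

Contact came at z 0.046, which puts the bearing's bottom at about 60 mm, as expected. Pressing a touch more, then releasing.

Emit:
servo_tool(deltas=[[[36,0,0,-0.5,0],[36,0,0,-1,0],[36,0,0,-1,0]]])

```text
time: 12.48
tool_pos: [0.5979, -0.0242, 0.0458]
tool_rot: [-0.0, -0.078, 0.997, -0.0]
contact_force: [-6.5, 0.8, 9.3]
gripper_width: 0.48
```

Emit:
servo_tool(deltas=[[[55,0,0,1,0],[70,0,0,1,0],[70,0,0,1,0],[70,0,0,1,0]]])

```text
time: 12.98
tool_pos: [0.5977, -0.0242, 0.0448]
tool_rot: [-0.0, -0.078, 0.997, 0.0]
contact_force: [-0.2, -0.4, -0.7]
gripper_width: 0.82
```

Emit:
servo_tool(deltas=[[[70,0,0,30,0],[70,0,0,80,0],[70,0,0,130,0],[70,0,0,190,0]]])

```text
time: 13.48
tool_pos: [0.597, -0.0241, 0.2355]
tool_rot: [-0.001, -0.078, 0.997, 0.0]
contact_force: [1.3, -0.3, 0.4]
gripper_width: 0.819
```

Emit:
servo_tool(deltas=[[[75,-18,55,0,0],[75,-36,110,0,0],[75,-54,165,0,0],[75,-72,220,0,0],[75,-90,275,0,0]]])

```text
time: 14.1
tool_pos: [0.507, 0.2525, 0.2351]
tool_rot: [0.0, -0.078, 0.997, 0.0]
contact_force: [0.4, -0.2, -1.3]
gripper_width: 0.876
```

```bash
python3 look.py p1 346 215 312 175;python3 - <<'E'
import cv2
i=cv2.imread('pics/p1_s.png')[235:285,355:410]
i=cv2.convertScaleAbs(i,alpha=2.2,beta=-60)
cv2.imwrite('pics/p1z.png',cv2.resize(i,None,fx=14,fy=12,interpolation=cv2.INTER_CUBIC))
E
```

```text
14.2 [0.5058 0.2551 0.235 ] [ 0.6567  0.167  -0.7835] 0.8744952452245431
```

View pics/p1z.png

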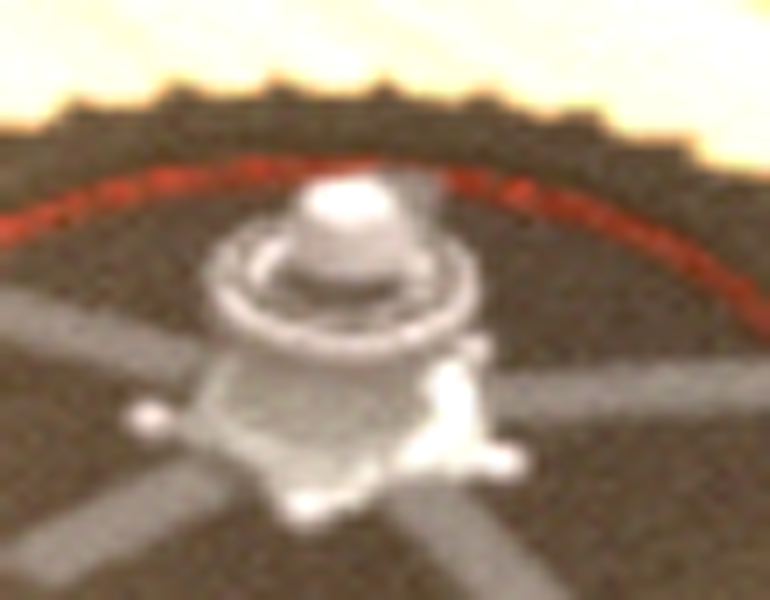

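View pics/p1.png

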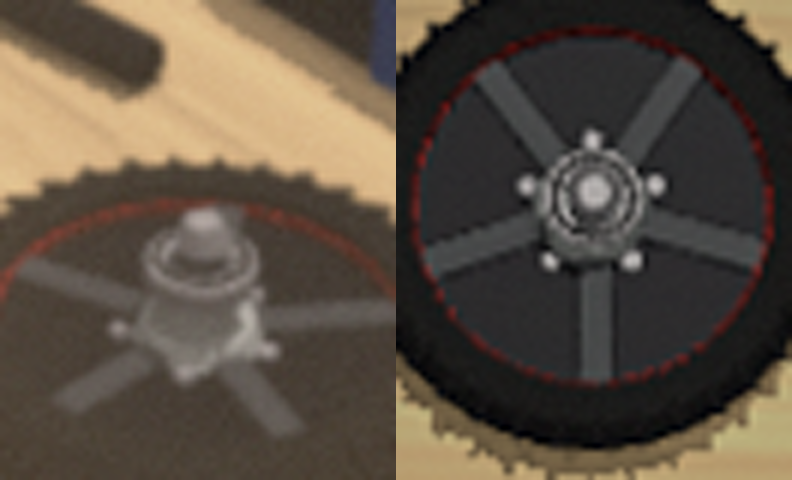

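View pics/p1_s.png

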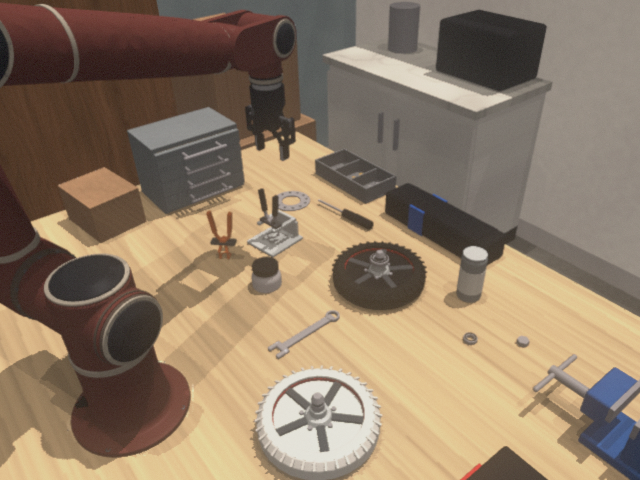

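The bearing sits level on the shoulder with the dark groove visible above it (side (379,258), top (345,207)). Next I'll hover over the pliers.

Emit:
servo_tool(deltas=[[[85,-10,16.5,0,0],[85,-10,16.5,-30,0],[85,-10,16.5,-55,0],[85,-10,16.5,-55,0]]])

```text
time: 14.7
tool_pos: [0.4963, 0.2662, 0.1773]
tool_rot: [-0.003, -0.077, 0.997, -0.001]
contact_force: [0.9, -0.4, 0.6]
gripper_width: 0.998
```

```bash
python3 look.py p2 242 135 202 186; python3 -c "
from h import *
p=state()['tool_pos'];print(p)
y=np.array([-.154,.988,0]);x=np.array([.988,.154,0])
for w in(.0425,-.0425):
  for z in (.16,.18,.2,):print(w,z,(proj('side',[[*(p+y*w-x*.011)[:2],z]])-[242,135])*6)
print(proj('side',[[.599,-.024,.072]]))"
```

```text
14.8 [0.4982 0.267  0.1807] [-0.1615 -0.5414  0.2644] 0.9916081641295601
[0.4982 0.267  0.1807]
0.0425 0.16 [[ 73.506  304.4518]]
0.0425 0.18 [[ 68.7676 261.7491]]
0.0425 0.2 [[ 63.9489 218.3132]]
-0.0425 0.16 [[214.3228 373.5724]]
-0.0425 0.18 [[210.6555 329.9365]]
-0.0425 0.2 [[206.9236 285.5237]]
[[379.2862 257.3914]]
```

View pics/p2.png

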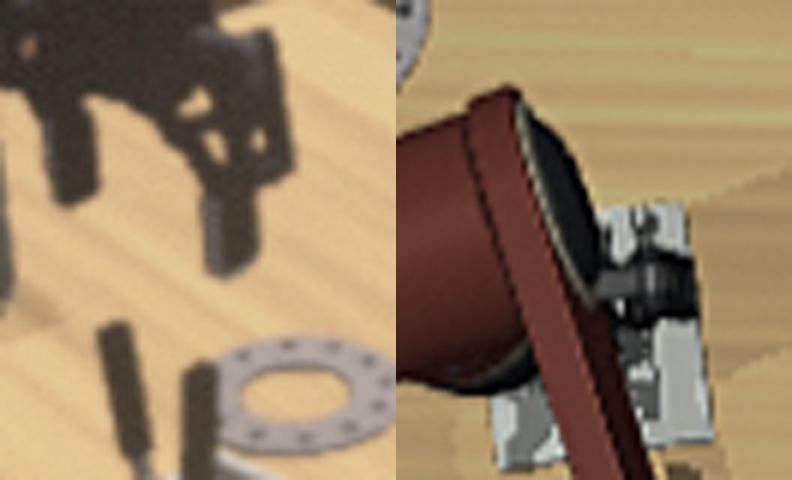

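The tips sit 26 mm above the reported z when fully open, consistent with before. Descending over the handles.

Emit:
servo_tool(deltas=[[[85,-2,4,0,0],[85,-2,4,-20,0],[85,-2,4,-40,0],[85,-2,4,-40,0]]])

```text
time: 15.3
tool_pos: [0.4937, 0.2705, 0.1363]
tool_rot: [-0.003, -0.078, 0.997, -0.001]
contact_force: [-0.4, 0.1, 0.6]
gripper_width: 0.995
```

```bash
python3 look.py p3 242 155 202 186
```

```text
15.4 [0.4954 0.2711 0.1391] [ 0.0012 -0.2053  0.2367] 0.9969140574501569
```

View pics/p3.png

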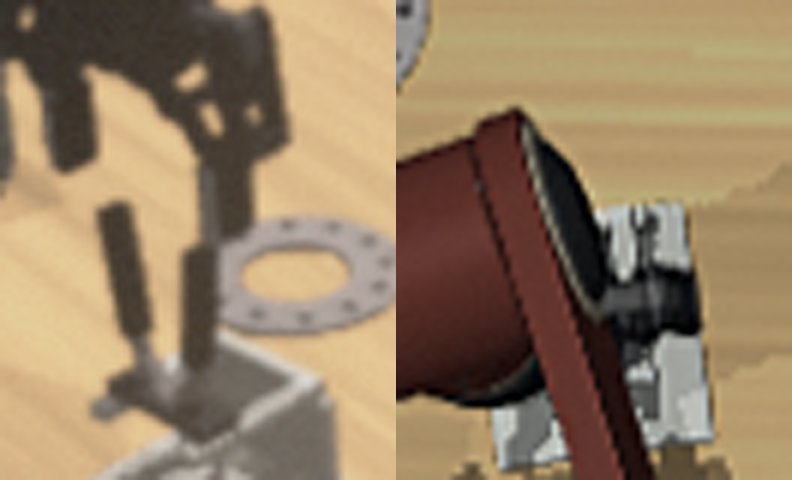

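```bash
python3 - <<'E'
from h import *
P=lambda u0,v0,X,Y:(u0+X/6-.42,v0+Y/6-.42)
l=plane("top",P(202,216,481-396,162.5),.153);r=plane("top",P(202,216,601-396,152),.153)
print(l,r,(l+r)/2,np.degrees(np.arctan2(*(l-r)[[1,0]])))
i=cv2.imread('pics/side0.png')
for q in proj("side",[l,r]): print(q,(q-[242,185])*6); cv2.circle
c=cv2.resize(i[180:230,250:290],None,fx=14,fy=12,interpolation=cv2.INTER_CUBIC)
for q in proj("side",[l,r,(l+r)/2]): cv2.circle(c,(int((q[0]-250+.5)*14),int((q[1]-180+.5)*12)),4,(0,0,255),-1)
t=cv2.imread('pics/top0.png');d=cv2.resize(t[215:265,210:258],None,fx=12,fy=12,interpolation=cv2.INTER_CUBIC)
for q in proj("top",[l,r]): cv2.circle(d,(int((q[0]-210+.5)*12),int((q[1]-215+.5)*12)),4,(0,0,255),-1)
cv2.imwrite('pics/hh.png',np.hstack([c,d])[:, :800] if c.shape[1]+d.shape[1]<=800 else cv2.resize(np.hstack([c,d]),(796,420)))
E
```

```text
[0.492 0.298 0.153] [0.4977 0.2475 0.153 ] [0.4949 0.2728 0.153 ] 96.44803624892344
[260.3679 188.1569] [110.2071  18.9414]
[273.6285 195.3111] [189.7709  61.8665]
```

View pics/hh.png

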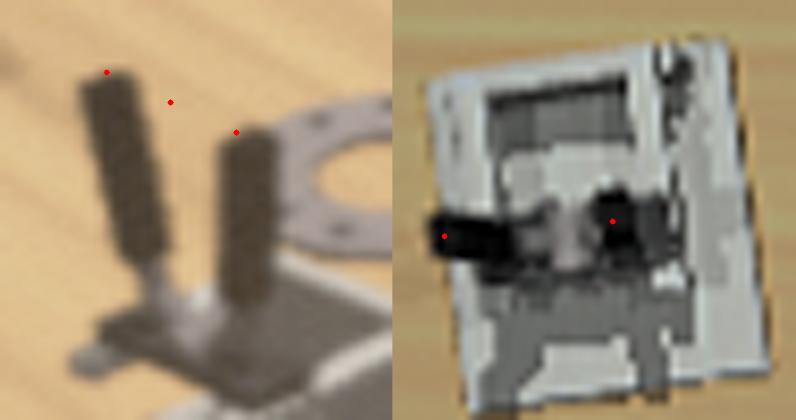

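Emit:
servo_tool(deltas=[[[85,-1,1,-15,0],[85,-1,1,-30,0],[85,-1,1,-45,0],[85,-1,1,-45,0]]])

```text
time: 15.9
tool_pos: [0.4934, 0.2717, 0.0926]
tool_rot: [-0.002, -0.078, 0.997, -0.001]
contact_force: [-0.0, -0.4, 0.9]
gripper_width: 0.994
```

```bash
python3 look.py p4 242 155 202 186
```

```text
16.0 [0.4948 0.2723 0.0948] [ 0.8932 -1.0102 -0.1645] 0.997896484524647
```

View pics/p4.png

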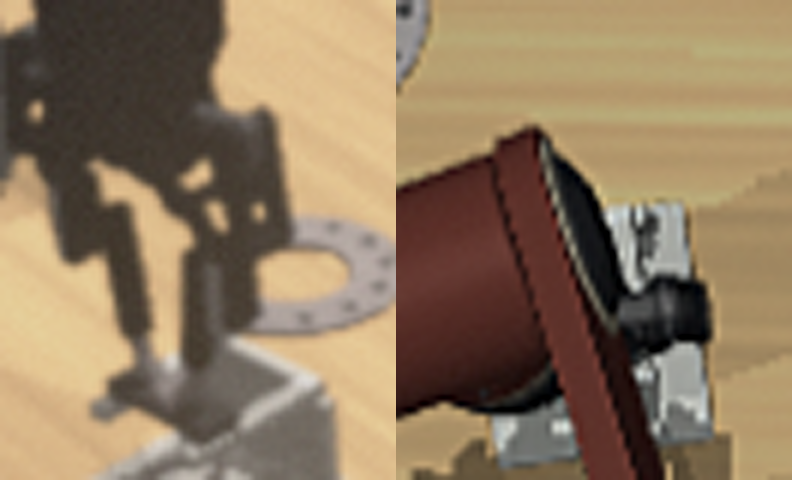

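The handles are between the fingers. Closing to squeeze.

Emit:
servo_tool(deltas=[[[50,0,0,0,0],[40,0,0,0,0],[30,0,0,0,0],[25,0,0,0,0],[25,0,0,0,0]]])

```text
time: 16.62
tool_pos: [0.4981, 0.2731, 0.1]
tool_rot: [0.004, -0.078, 0.997, 0.001]
contact_force: [-0.4, -2.8, 13.0]
gripper_width: 0.432
```

Emit:
servo_tool(deltas=[[[25,0,0,0,0],[25,0,0,0,0]]])

```text
time: 16.88
tool_pos: [0.4981, 0.273, 0.1]
tool_rot: [0.004, -0.078, 0.997, 0.001]
contact_force: [-1.4, -2.1, 13.3]
gripper_width: 0.425
```

```bash
python3 look.py p5 242 155 202 186
```

```text
16.975 [0.498 0.273 0.1  ] [-0.2111 -2.0449 13.0479] 0.4294896901907429
```

View pics/p5.png

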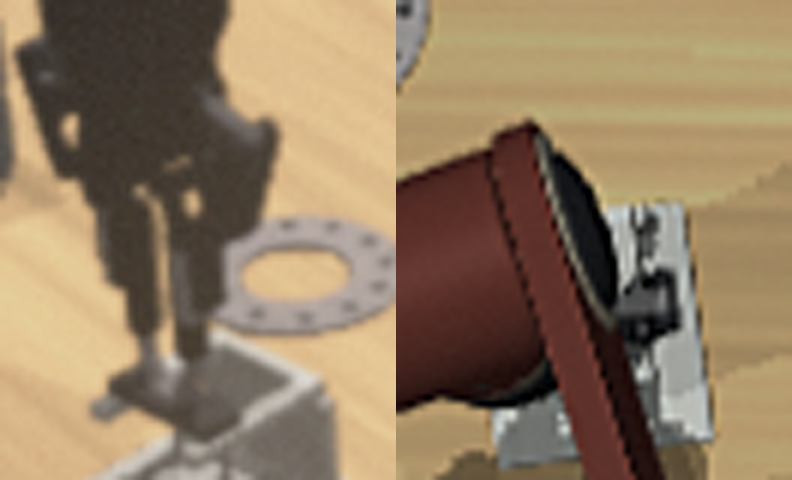

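The opening of 0.43 matches 40 mm, on the same scale that read the 44 mm bearing as 0.48, so the handles are at the stop. Lifting straight up.

Emit:
servo_tool(deltas=[[[25,0,0,5,0],[25,0,0,20,0],[25,0,0,50,0],[25,0,0,90,0],[25,0,0,120,0]]])

```text
time: 17.6
tool_pos: [0.4948, 0.2724, 0.217]
tool_rot: [0.0, -0.078, 0.997, 0.0]
contact_force: [-0.4, -0.0, -1.2]
gripper_width: 0.426
```

Emit:
servo_tool(deltas=[[[25,0,0,0,0],[25,0,0,0,0]]])

```text
time: 17.85
tool_pos: [0.4939, 0.272, 0.2134]
tool_rot: [-0.001, -0.078, 0.997, -0.0]
contact_force: [-0.0, -0.6, -2.3]
gripper_width: 0.431
```

```bash
python3 look.py p6 242 135 202 186; python3 -c "
from h import *
s=state();print(s['tool_pos'],s['tool_rot'],s['contact_force'])"
```

```text
17.95 [0.4936 0.2718 0.2125] [ 0.3434 -0.001  -3.2281] 0.4329881720555587
[0.4936 0.2718 0.2125] [-0.002  -0.078   0.997  -0.0006] [ 0.3434 -0.001  -3.2281]
```

View pics/p6.png

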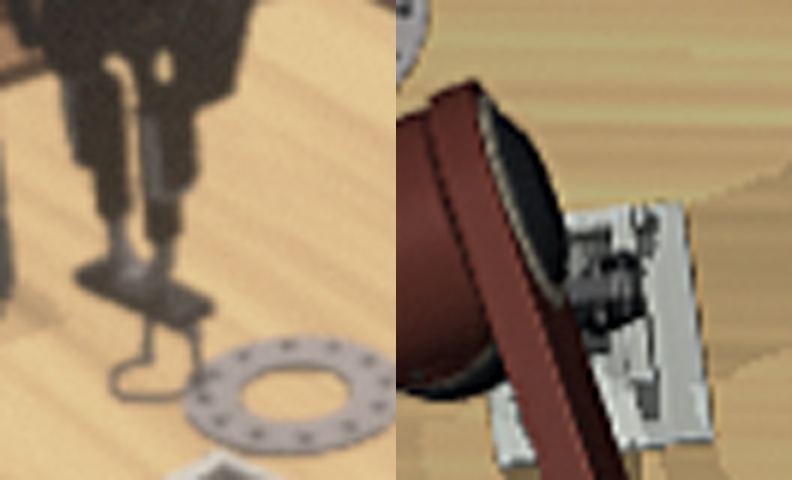

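```bash
cat > z.py <<'E'
import cv2,sys
n,v0,u0=sys.argv[1],int(sys.argv[2]),int(sys.argv[3])
i=cv2.imread(f'pics/{n}_s.png')[v0:v0+50,u0:u0+55]
i=cv2.convertScaleAbs(i,alpha=1.6,beta=-40)
cv2.imwrite(f'pics/{n}z.png',cv2.resize(i,None,fx=14,fy=12,interpolation=cv2.INTER_CUBIC))
E
python3 z.py p6 170 245
python3 - <<'E'
from h import *
for z in(.12,.13,.135,.14,.15):print(z,plane("side",(267.1,197.6),z),proj("side",[[.494,.272,z]]))
E
```

```text
0.12 [0.5081 0.2971 0.12  ] [[267.905  203.4352]]
0.13 [0.4995 0.2824 0.13  ] [[267.5713 199.9844]]
0.135 [0.4952 0.2751 0.135 ] [[267.4033 198.248 ]]
0.14 [0.4908 0.2678 0.14  ] [[267.2347 196.5043]]
0.15 [0.4822 0.2532 0.15  ] [[266.8954 192.9947]]
```

View pics/p6z.png

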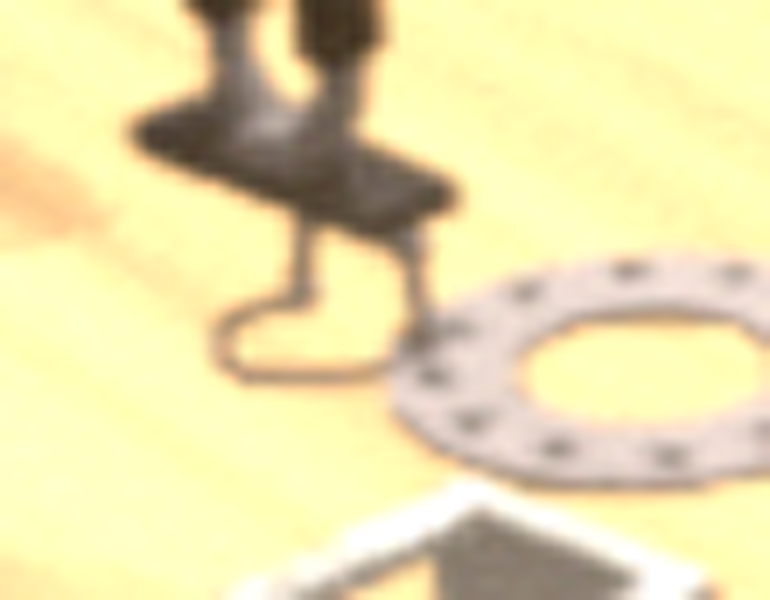

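```bash
cat > ringp.py <<'E'
from h import *
def ringpts(c,z,yaw=8.9,u0=0,v0=0):
    a=np.radians(yaw);x=np.array([np.cos(a),np.sin(a),0]);y=np.array([-x[1],x[0],0]);c=np.array([*c,z])
    th=np.radians(np.arange(50,311,5))
    R=.01675
    P=np.array([c+R*(np.cos(t)*x+np.sin(t)*y) for t in th])
    return proj("side",P)
E
python3 - <<'E'
from ringp import *
for c,z in(((.494,.272),.1355),((.494,.272),.132)):
    q=(ringpts(c,z)-[245,170]+.5)*[14,12]
    print(q.min(0),q.max(0),q[0],q[-1])
E
```

```text
[225.4088 301.9519] [414.5937 385.1843] [316.6532 301.9519] [414.5937 343.4198]
[227.1985 316.4712] [416.1026 399.8664] [318.2899 316.4712] [416.1026 358.0293]
```

Ring measured at z≈0.136, centred under the tool to within about 1 mm. Moving over the stub.

Emit:
servo_tool(deltas=[[[25,15,-40,0,0],[25,33,-93,0,0],[25,51,-146,0,0],[25,69,-199,0,0],[25,87,-250,0,0]]])

```text
time: 18.58
tool_pos: [0.5813, 0.0206, 0.213]
tool_rot: [-0.001, -0.078, 0.997, 0.0]
contact_force: [1.4, 0.3, -2.9]
gripper_width: 0.43
```

Emit:
servo_tool(deltas=[[[25,18,-46,0,0],[25,18,-46,-15,0],[25,18,-46,-25,0],[25,18,-46,-25,0]]])

```text
time: 19.08
tool_pos: [0.5982, -0.0223, 0.1874]
tool_rot: [-0.002, -0.079, 0.997, 0.001]
contact_force: [0.1, -0.6, -2.5]
gripper_width: 0.432
```

```bash
python3 look.py r1 346 200 312 175;python3 z.py r1 215 352; python3 - <<'E'
from ringp import *
s=state();p=s['tool_pos'];print(p,s['tool_rot'],s['contact_force'])
z=p[2]-.077
q=(ringpts(p[:2],z)-[352,215]+.5)*[14,12]
print(z,q.min(0),q.max(0),q[0],q[-1])
E
```

```text
19.175 [ 0.5994 -0.0225  0.1896] [ 0.1903 -0.0914 -2.022 ] 0.4276889187565385
[ 0.5994 -0.0225  0.1896] [-0.0004 -0.0788  0.9969  0.0001] [ 0.1903 -0.0914 -2.022 ]
0.11263808208056757 [288.5649 286.4405] [497.6692 389.4358] [372.2213 286.4405] [497.6692 338.0464]
```

View pics/r1z.png

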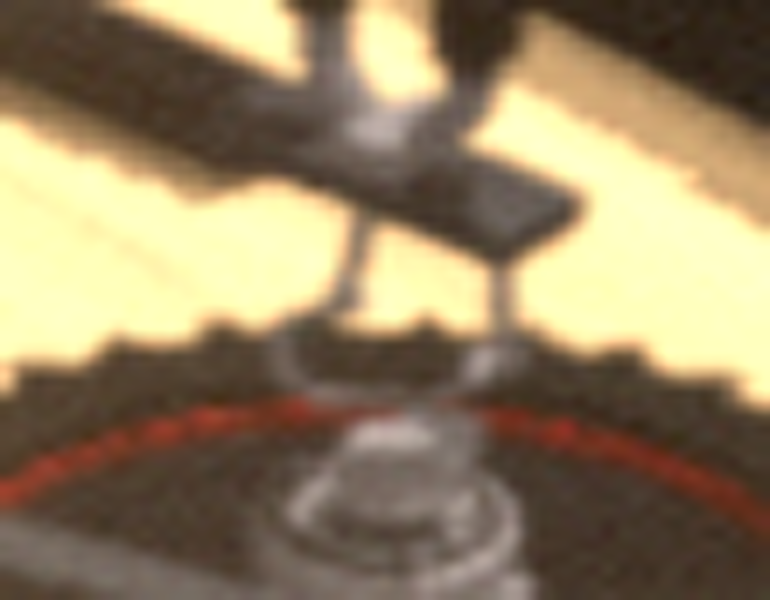

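View pics/r1.png

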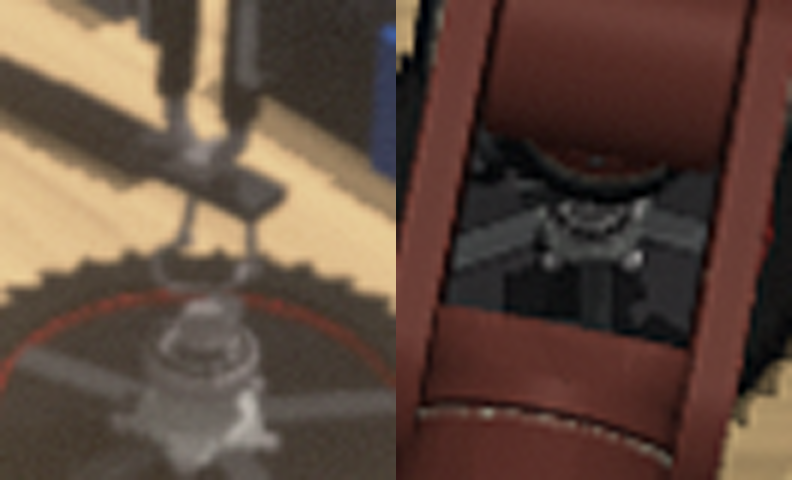

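The ring is level just above the stub, centred at about side (379.2,242), and the stub appears at about 379.8. I'll shift about 2 mm in -y and lower to the taper.

Emit:
servo_tool(deltas=[[[25,0.5,-1.8,-5,0],[25,0.5,-1.8,-15,0],[25,0.5,-1.8,-25,0],[25,0.5,-1.8,-25,0],[25,0.5,-1.8,-25,0]]])

```text
time: 19.8
tool_pos: [0.6003, -0.0255, 0.165]
tool_rot: [-0.0, -0.078, 0.997, 0.0]
contact_force: [0.1, -0.0, -2.5]
gripper_width: 0.428
```

```bash
python3 look.py r2 346 200 312 175;python3 z.py r2 225 352; python3 - <<'E'
from ringp import *
s=state();p=s['tool_pos'];print(p,s['tool_rot'],s['contact_force'])
z=p[2]-.077
for c in (p[:2],(.599,-.024)):
    q=(ringpts(c,z)-[352,225]+.5)*[14,12]
    print(z,q.min(0),q.max(0),q[0],q[-1])
E
```

```text
19.9 [ 0.6006 -0.0256  0.1655] [ 0.1286 -0.1987 -1.4213] 0.4360228341924902
[ 0.6006 -0.0256  0.1655] [ 0.0004 -0.078   0.997  -0.0001] [ 0.1286 -0.1987 -1.4213]
0.08852747191808953 [302.9921 274.1956] [510.0097 378.4638] [385.6746 274.1956] [510.0097 326.5008]
0.08852747191808953 [289.0575 273.7441] [496.0242 377.986 ] [371.8644 273.7441] [496.0242 326.036 ]
```

View pics/r2z.png

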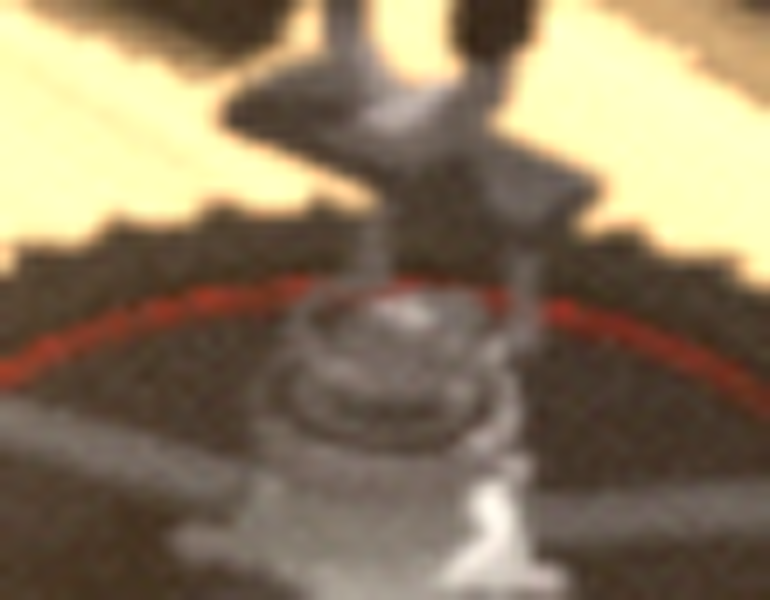

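The ring now encircles the stub's taper. Lowering in small steps and watching the force.

Emit:
servo_tool(deltas=[[[25,-0.3,0.7,-2,0],[25,-0.3,0.7,-4,0],[25,-0.3,0.7,-6,0],[25,-0.3,0.7,-6,0]]])

```text
time: 20.4
tool_pos: [0.5998, -0.0248, 0.1587]
tool_rot: [-0.0, -0.078, 0.997, 0.0]
contact_force: [0.4, 0.3, -2.5]
gripper_width: 0.43
```

Emit:
servo_tool(deltas=[[[25,0,0,-1,0],[25,0,0,-2,0],[25,0,0,-3,0],[25,0,0,-3,0]]])

```text
time: 20.9
tool_pos: [0.5999, -0.0248, 0.1559]
tool_rot: [-0.0, -0.078, 0.997, 0.0]
contact_force: [0.1, 0.6, -0.9]
gripper_width: 0.429
```

```bash
python3 look.py r3 346 200 312 175;python3 z.py r3 225 352; python3 - <<'E'
from ringp import *
s=state();p=s['tool_pos'];print(p,s['tool_rot'],s['contact_force'],s['ft_torque'])
z=p[2]-.077
for c in (p[:2],(.599,-.024)):
    q=(ringpts(c,z)-[352,225]+.5)*[14,12]
    print(z,q.min(0),q.max(0),q[0],q[-1])
E
```

```text
21.0 [ 0.6    -0.0248  0.156 ] [ 0.2025 -0.2938 -2.1141] 0.4329916749704096
[ 0.6    -0.0248  0.156 ] [-0.    -0.078  0.997 -0.   ] [ 0.2025 -0.2938 -2.1141] [ 0.0345 -0.0077 -0.0357]
0.07902433901613264 [295.3789 313.621 ] [501.4512 418.2582] [377.7671 313.621 ] [501.4512 366.1337]
0.07902433901613264 [287.5114 313.7482] [493.5715 418.3871] [369.9761 313.7482] [493.5715 366.2619]
```

View pics/r3z.png

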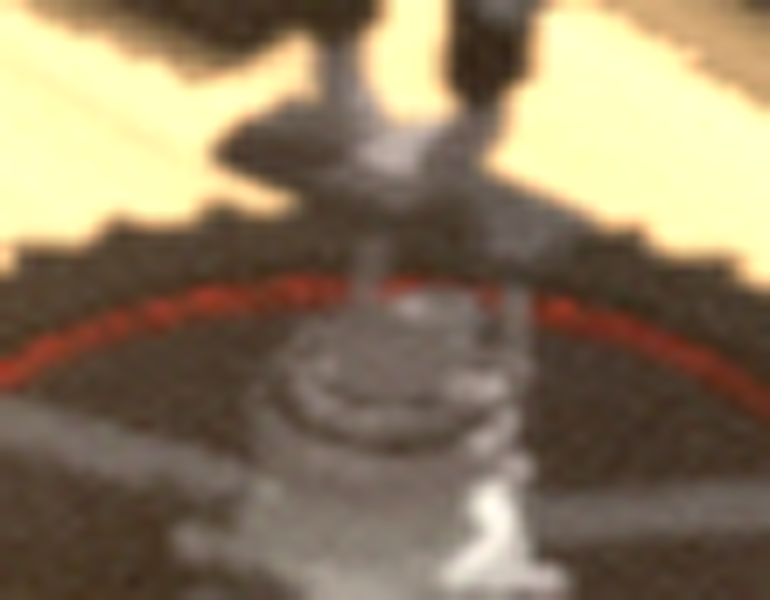

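Emit:
servo_tool(deltas=[[[25,0,0,-1,0],[25,0,0,-2,0],[25,0,0,-2,0]]])

```text
time: 21.38
tool_pos: [0.5999, -0.0248, 0.1539]
tool_rot: [-0.0, -0.078, 0.997, 0.0]
contact_force: [-0.5, 1.1, -2.1]
gripper_width: 0.432
```

Emit:
servo_tool(deltas=[[[25,0,0,-0.5,0],[25,0,0,-1,0],[25,0,0,-1,0]]])

```text
time: 21.75
tool_pos: [0.6, -0.0248, 0.153]
tool_rot: [-0.0, -0.078, 0.997, 0.0]
contact_force: [0.4, 0.7, -1.9]
gripper_width: 0.43
```

Emit:
servo_tool(deltas=[[[25,0,0,-0.5,0],[25,0,0,-1,0],[25,0,0,-1,0]]])

```text
time: 22.12
tool_pos: [0.6, -0.0248, 0.1519]
tool_rot: [-0.0, -0.078, 0.997, 0.0]
contact_force: [-0.5, 1.3, -2.6]
gripper_width: 0.428
```

Emit:
servo_tool(deltas=[[[25,0,0,-0.5,0],[25,0,0,-1,0],[25,0,0,-1,0]]])

```text
time: 22.5
tool_pos: [0.6, -0.0248, 0.1511]
tool_rot: [0.0, -0.078, 0.997, -0.0]
contact_force: [0.4, 0.3, -2.5]
gripper_width: 0.429
```

Emit:
servo_tool(deltas=[[[25,0,0,-0.5,0],[25,0,0,-0.8,0],[25,0,0,-0.8,0]]])

```text
time: 22.88
tool_pos: [0.6003, -0.0248, 0.1509]
tool_rot: [0.0, -0.078, 0.997, -0.0]
contact_force: [-0.6, 0.8, 2.4]
gripper_width: 0.426
```

Contact at z 0.151 puts the ring on the bearing's top at 73.8 mm, matching the estimate. Raising 2 mm to centre it in the groove.

Emit:
servo_tool(deltas=[[[25,0,0,1,0],[25,0,0,2,0],[25,0,0,2,0],[25,0,0,2,0]]])

```text
time: 23.38
tool_pos: [0.5999, -0.0248, 0.1519]
tool_rot: [-0.0, -0.078, 0.997, 0.0]
contact_force: [-0.5, 0.5, -2.6]
gripper_width: 0.432
```

```bash
python3 look.py r4 346 200 312 175;python3 z.py r4 225 352; python3 - <<'E'
from ringp import *
s=state();p=s['tool_pos'];print(p,s['tool_rot'],s['contact_force'],s['ft_torque'])
z=.0755
for c in (p[:2],(.599,-.024)):
    q=(ringpts(c,z)-[352,225]+.5)*[14,12]
    print(z,q.min(0),q.max(0),q[0],q[-1])
E
```

```text
23.475 [ 0.5999 -0.0248  0.152 ] [ 0.185   0.1009 -2.348 ] 0.4320533163849557
[ 0.5999 -0.0248  0.152 ] [-0.0001 -0.078   0.997   0.    ] [ 0.185   0.1009 -2.348 ] [-0.0463 -0.0655 -0.0598]
0.0755 [294.4167 328.5817] [500.1628 433.3724] [376.6861 328.5817] [500.1628 381.1798]
0.0755 [286.9413 328.4963] [492.6672 433.2798] [369.2798 328.4963] [492.6672 381.0908]
```

View pics/r4z.png

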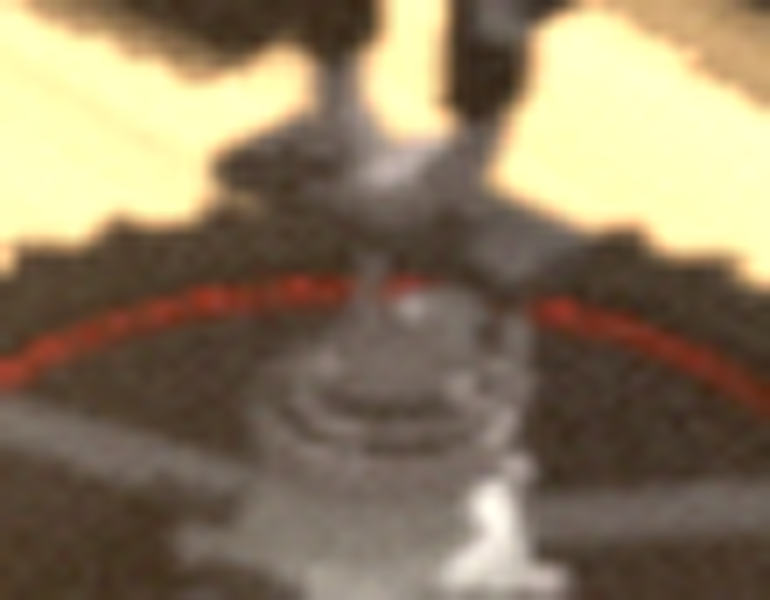

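View pics/r4_s.png

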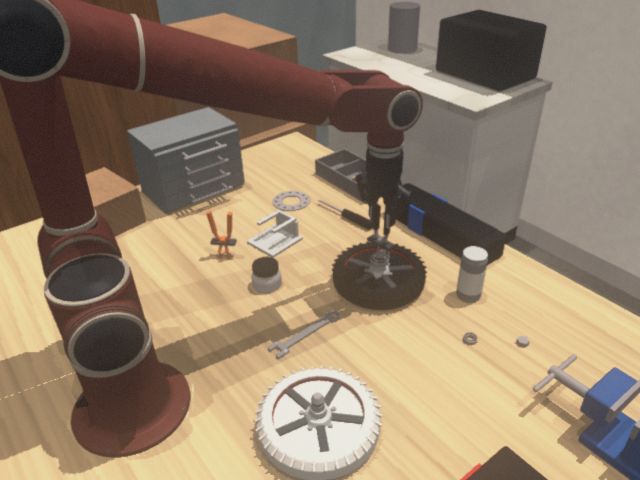

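Emit:
servo_tool(deltas=[[[25,0,0,0.6,0],[25,0,0,0.6,0],[25,0,0,0.6,0],[25,0,0,0.6,0]]])

```text
time: 23.98
tool_pos: [0.6, -0.0248, 0.1529]
tool_rot: [0.0, -0.078, 0.997, -0.0]
contact_force: [-0.3, -0.8, -2.2]
gripper_width: 0.432
```

```bash
python3 -c "
from plant import *
s=state();print(s['time'],s['tool_pos'],s['contact_force'],s['gripper_width']);print(job_done())"
```

```text
23.975 [ 0.60003619 -0.02478386  0.15288479] [-0.26257906 -0.78535043 -2.15842155] 0.4317063946530308
the job is handed in; nothing more can be done
None
```

I slid the larger bearing home onto the shoulder and let it go. I then took the pliers from the rack, squeezed them to the stop and lowered the spread ring to the groove. The job was handed in at 24 s with the pliers still held squeezed.

**Last checks**
- **Bearing:** it met the shoulder at its bottom height of about 60 mm and sits level in the picture. In side view it appears within about 0.8 px of where a seated bearing should.
- **Ring height:** I lowered it until it touched the bearing's top, at about 73.8 mm, then raised it to about 75.4 mm.
- **Ring spread:** the gripper reads 0.43. The 44 mm bearing read 0.48, so this fits the handles' 40 mm stop.
- **Contact:** the arm feels only the pliers' weight, about 2 N, with no sideways load. The tool is upright.

**What went wrong or disagreed**
- The first attempt to grip the bearing closed above it without touching, because the fingers stand about 33 mm higher than the reported TCP height implies. I also had the jaw direction 90° off. I corrected both from the images and contact forces.
- The ring's sideways centring was read to only about 1 mm. It went down without any sideways contact.
- After handing in, I took no further picture.

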